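Unclip the service cover of a cutter tool module

TASK

Take the lime-green service cover off the white cutter tool module so that its knife can be changed: press the black snap tab on its side gently inward and keep it in until the spring inside has pushed the cover up, then lift the cover off by its black grip and set it down upright in the middle of the rubber mat. Do not force the tab past its stop, pull at the cover while it is latched, or drop it, and leave the other things on the bed where they are.

Things in the scene. Friction and masses are not known exactly. Their poses are not given: they have to be found in the camera images.
- head: white tool module bolted to the bed, 120 (x) x 100 (y) mm, 83 mm high below the cover, on a dark foot plate 160 x 130 x 8 mm. Origin at the centre of its underside, z up; its own +x points out of the face with the black snap tab. More than 20 N of push on the module breaks its tab
- tab_root (a point): where the tab's push paddle leaves the module: middle of the paddle, in the plane of the module's +x face (the cover's face is flush with it), 60 mm from the module's axis, 69 mm above the bed. The paddle is a black ribbed block 38 mm wide (y) and 22 mm high, right below the cover's edge. It sticks out 10 to 28 mm along +x, different on each module and not measured: feel for it
- tab_out (a point): point fixed to the module, 28 mm out from tab_root: the farthest the paddle's face can be. The paddle is pressed straight in (module's -x). It gives at 3 N and stiffens by 1 N per mm; the cover lets go at about 4.5 mm of travel (8 to 10 N with friction); a hard stop comes at 6 mm (9 to 11 N). It springs back; let go too early, the cover stays caught and can be released by pressing again
- cover: lime-green loose cap, 120 (x) x 100 (y) x 35 mm, 4 mm walls, open below, about 0.12 kg, with a black grip bar upright on the middle of its top. Origin at the centre of its lower edge plane; x, y, z as the module's while it is on. Once released it lifts straight up (31 mm deep skirt, 2 mm play all round)
- cover_seat (a point): point fixed to the module on its axis, 85 mm above its origin: the cover's origin lies here while it is clipped on. With the tab kept in, a damped spring plate pushes the cover up level by 12 mm in 1 to 2 s, and then carries it there, also when the tab is let go
- cover_grip (a point): middle of the top of the cover's black grip bar, 67 mm above the cover's origin. The bar is 64 mm long (cover's x), 20 mm thick (cover's y) and stands 32 mm above the cover's top
- mat: black rubber mat fixed on the bed, 220 (x) x 200 (y) x 4 mm, with a yellow rectangle 150 x 134 mm around its middle. Origin at the centre of its underside; its top is 4 mm higher
- cartridge: loose aluminium blade cartridge standing upright, 32 mm diameter, 62 mm tall, origin at the centre of its foot; a bystander
- knife_holder: loose brass knife holder standing upright, 34 mm diameter, 50 mm tall, origin at the centre of its foot; a bystander
- blade_box: loose flat orange box of blades, 75 x 50 x 20 mm, origin at the centre of its underside; a bystander
- tape_roll: loose yellow tape ring lying flat, 90 mm diameter, 25 mm tall, origin at the centre of its underside; a bystander
- screwdriver: loose red-handled screwdriver lying on the bed, about 200 mm long, along its x; a bystander
- loupe: loose black and clear loupe standing upright, 42 mm diameter, 50 mm tall, origin at the centre of its foot; a bystander
Things that resemble listed ones, but are neither listed nor needed, are in the scene too. Of the things like the cover, leave any that is brown, orange or turquoise; of the rest the larger one is meant.

How it is judged (in metres and radians):
On the way, in this order (a step that is already met when the one before it is completed fails the run):
1. the tab has been held in until the cover has risen on its spring, with no finger on the cover (z of cover in the frame of head between 0.0945 and 0.101 m and angle between cover's own z axis and vertical below 0.06 rad and contact force between the fingers and cover below 0.3 N), for 0.2 s.
2. the cover is lifted clear of the module in the gripper (z of cover in the frame of head above 0.13 m and contact force between the fingers and cover above 0.5 N), for 0.1 s.
At the end, for the whole second after the job is handed in: the cover stands upright (within 0.06 rad), at rest and released, flat on the rubber mat with its centre within 30 mm of the mat's centre, at any turn (horizontal distance between cover and mat below 0.03 m and z of cover in the frame of mat between 0.001 and 0.009 m and angle between cover's own z axis and vertical below 0.06 rad and linear speed of cover below 0.02 m/s); the robot touches nothing.
It fails at once if the robot presses on the module (its tab included) with more than 20 N (contact force between any of the arm, the fingers and head above 20 N).
It fails at once if the cover is pulled against its latch, or pressed down on the module, with more than 20 N (contact force between cover and head above 20 N).
It fails at once if the cover is dropped (contact force between the fingers and cover below 0.1 N and linear speed of cover above 0.4 m/s).
It fails at once if a bystander is moved by more than 25 mm (distance of any of cartridge, knife_holder, blade_box, tape_roll, screwdriver, loupe from where it was at the start of the episode above 0.025 m).
It also fails if it takes over 72 s, if anything falls off the work surface, if the arm or the gripper's body presses on something with over 40 N, if the wrist force passes 120 N, or if a joint passes its speed limit or range.

ROBOT

A 6-joint arm with a two-finger parallel gripper is mounted at the origin on the work surface. World frame = base frame: x ahead of the robot, y to its left, z up, the work surface at z = 0. Lengths are in mm, angles in rad, forces in N, time in s.
With the tool pointing down it reaches from about 350 to 875 mm from the base axis. Payload 4.2 kg.
Tool frame: the origin (TCP) lies midway between the tips of the shut fingers; the grasp point (between the pads) lies 19 mm behind it; z points along the fingers, y is the line along which they close (so a half turn about z gives the same grasp; the last joint's range is limited). The gripper opens to 85 mm and grips with 20 to 120 N. Pads are 22 mm wide; open, the fingers measure 114 mm over their backs; the gripper's body (76 mm by 85 mm) begins 54 mm behind the grasp point. The pads swing forward as they close: fully open they stand 13 mm farther back than shut.
Start: joints at [-0.955, 0.385, 0.008, 0, -1.194, -0.259], TCP at [218.313, -585.61, 231.312] pointing down, gripper open.
Joint ranges: [-3.14, 3.14], [-1.21, 2.06], [-1.07, 1.41], [-3.16, 2.05], [-2.99, -0.16], [-3.1, 3.1]. Speed limits (rad/s): [2.79, 2.79, 3.14, 3.14, 3.14, 3.14].

INTERFACE

Orientations are given as a unit quaternion [x, y, z, w].
In Python, from bench import arm gives the robot as it stands.
- The arm moves only by the tool send_rows, never from a script. Its argument "targets" is a list of rows, each an object of numbers: "gripper": the gripper command: -1 is fully open, 1 is shut, values between are in proportion; "x", "y", "z": the shift along the tool's x, y, z in cm; "ax", "ay", "az": the turn, a rotation vector about the tool's x, y, z in degrees. A call has 1 to 5 rows; each row shifts and turns the commanded pose from where the row before left it, along the tool's axes as they then stand; what a row does not reach is not made up. A row lasts 1/12 s, in which the tool goes at most 41.7 mm and 7.16 degrees, less where a joint would pass 70% of its speed; a pose out of reach is approached as far as the arm can. A call is refused whole if a number of a shift passes 4.17 or a number of a turn 7.16, either way. A call with a gripper value outside its range is refused whole. The fingers move at their own pace and stop on an object; the grip force is fixed at half the most. Time passes only in rows, so rows that do not move let the fingers close. It gives the time, the measured TCP pose, the force, the opening and the grip force at its end, in the units of the state.
- arm.read_state(): the state, without advancing time (a new reading comes with each control period).
- arm.get_image(name): name is "scene" or "side" or "wrist"; returns (picture, depth): 400x640x3 uint8, red, green, blue; 400x640 float32, mm along the optical axis (not along the pixel's ray), 0 where there is no reading.
- arm.camera_model(name): a dict with "fx", "fy", "cx", "cy" (pixels), "cam_to_world" (4x4, takes a point from camera to world coordinates). Camera axes: x right, y down, z forward; pixel columns grow to the right and rows downward; lengths in mm; the calibration is good to about 2 mm. A picture is of the moment at which its call begins: read the wrist's pose just before it. camera_model takes no time and is no camera call; for the wrist camera it gives the pose at the moment of the call.
- arm.job_done(): hands the job in; it is judged then, once.
Trained networks look in the newest picture that a camera, given by its name, has taken for a name from the list of things; names that differ only in an ending like _2 or _b are one class to them, and where a whole thing is asked for, a point or a joint stands for the part that bears it (a point fixed in the world has none). Each returns a list of dicts, best first, with "score" (0 to 1); they miss things now and then, are a little off and sometimes report something else, mostly with a low value. They report only what shows in the picture. A call takes as long as a camera call. They do not tell look-alikes from the thing itself.
- arm.boxes_of(camera, thing): "rect" ([left, top, width, height] in pixels, round what is visible of it).
The state is a dict: "clock": time; "joints": joint angles; "joint_vel": joint speeds; "joint_efforts": joint torques, N m; "position": TCP position; "ee_rot": TCP orientation; "contact_force": force on the tool from outside, world axes, zero at the start; "wrist_torque": the same for the moment, N m; "gripper_width": finger opening in mm; "grasp_force": force on a finger pad.
Only numpy, scipy, OpenCV 4.12 (cv2) and the standard library are available. Lean on these libraries where they do the work, as an engineer would, in place of code of your own. Each camera call takes 0.05 s, during which the arm holds its last target. There are 200 camera calls.

## Working session

There is one attempt and no reset: what is moved stays moved. The work goes in short steps, Python scripts to look and compute and a tool call to move; the robot and the scene stay as the last step left them, time stands still between calls to the robot, and variables do not carry over. Pictures are saved under pics/ and viewed, at most 10 in all, crops included, and the job is handed in when it is done.

Besides the shell and the picture viewer there is one more tool, called after ">>>" as a command line: name --argument value ..., lists and objects as JSON in quotes. send_rows: Moves the arm, as the interface text tells. Its arguments: {"type":"object","properties":{"targets":{"type":"array"}},"required":["targets"]}

```bash
mkdir -p pics; ls; cat > h.py <<'E'
import numpy as np, cv2, sys
from bench import arm
from scipy.spatial.transform import Rotation as R
def cloud(cam):
    m=arm.camera_model(cam); im,d=arm.get_image(cam)
    v,u=np.mgrid[:400,:640]; T=np.array(m["cam_to_world"])
    p=np.stack([(u-m["cx"])*d/m["fx"],(v-m["cy"])*d/m["fy"],d],-1)
    w=p@T[:3,:3].T+T[:3,3]; w[d==0]=np.nan
    return im,d,w
def save(n,im): cv2.imwrite(f"pics/{n}.png",cv2.cvtColor(im,cv2.COLOR_RGB2BGR))
E
python3 - <<'E'
from h import *
s=arm.read_state(); print(s)
for c in ["scene","side"]:
    im,d,w=cloud(c); save(c+"0",im); np.savez(f"{c}0.npz",im=im,w=w)
    m=arm.camera_model(c); print(c,np.round(m["cam_to_world"],2).tolist())
    for t in ["head","cover","mat"]+(["tab_root"] if c=="scene" else []):
        for b in arm.boxes_of(c,t)[:4]:
            l,tp,wd,h=[int(x) for x in b["rect"]]
            print(t,round(b["score"],2),b["rect"],np.round(np.nanmedian(w[tp:tp+h,l:l+wd].reshape(-1,3),0)))
E
```

```text
pics
{'clock': 0.0, 'joints': array([-9.55423606e-01,  3.85586639e-01,  6.61724986e-03, -4.84594131e-04,
       -1.19404454e+00, -2.58638842e-01]), 'joint_vel': array([-0.00026504, -0.00105377, -0.00029102,  0.00126605,  0.00087623,
        0.00050877]), 'joint_efforts': array([-7.44358076e-04, -3.92292917e+01,  1.88403243e+01,  4.18609723e+00,
       -4.57579663e-03, -1.70290252e-05]), 'position': array([ 218.08448461, -585.07923431,  230.20223586]), 'ee_rot': array([-1.77334572e-01,  9.84149973e-01,  1.09991135e-03, -2.65235434e-04]), 'contact_force': array([ 0.02038994, -0.11941743, -0.38085153]), 'wrist_torque': array([ 0.00938118, -0.02719554, -0.02002705]), 'grasp_force': 0.0, 'gripper_width': 85.21257601207813}
scene [[0.2, 0.64, -0.74, 1411.18], [0.98, -0.14, 0.15, -287.08], [-0.01, -0.76, -0.65, 932.09], [0.0, 0.0, 0.0, 1.0]]
head 0.56 [268.0, 224.1, 51.7, 41.7] [ 591. -209.   56.]
cover 0.88 [232.2, 164.3, 40.8, 25.2] [ 205. -299.   32.]
cover 0.87 [213.4, 276.0, 44.5, 51.9] [ 732. -383.   33.]
cover 0.83 [243.1, 192.7, 27.7, 28.4] [ 358. -297.   16.]
cover 0.62 [289.6, 183.4, 23.4, 20.6] [ 326. -145.   24.]
mat 0.84 [369.3, 198.3, 77.0, 53.8] [522. 168.   2.]
tab_root 0.57 [270.9, 224.1, 49.1, 41.0] [ 592. -206.   61.]
side [[-0.79, -0.35, 0.5, -124.29], [-0.61, 0.42, -0.67, 707.65], [0.02, -0.83, -0.55, 764.67], [0.0, 0.0, 0.0, 1.0]]
head 0.78 [297.0, 178.9, 69.9, 51.5] [ 503. -157.   21.]
cover 0.93 [299.9, 143.7, 45.2, 20.7] [ 717. -375.   38.]
cover 0.93 [388.7, 198.0, 35.4, 26.1] [ 359. -287.   24.]
cover 0.89 [363.5, 222.1, 41.5, 36.7] [ 338. -140.   20.]
cover 0.7 [304.0, 155.7, 56.2, 40.4] [ 543. -185.  109.]
mat 0.94 [174.9, 245.9, 131.9, 89.4] [498. 186.   4.]
```

```bash
python3 - <<'E'
import cv2,numpy as np
a=cv2.imread("pics/scene0.png")[130:350,180:500]; b=cv2.imread("pics/side0.png")[120:345,130:450]
cv2.imwrite("pics/c1.png",np.vstack([cv2.resize(a,(800,300*800//440))[:0],cv2.resize(a,None,fx=2.5,fy=2.5)]))
cv2.imwrite("pics/c2.png",cv2.resize(b,None,fx=2.5,fy=2.5))
E
```

```text
(no output)
```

View pics/c1.png

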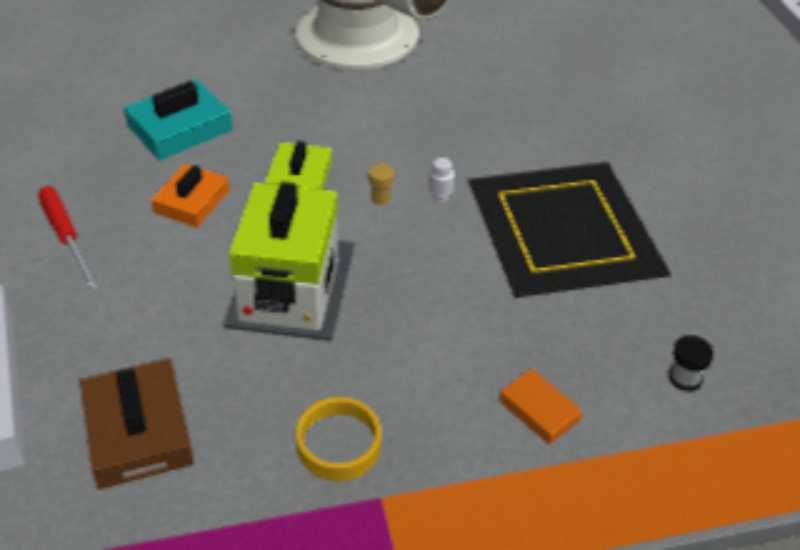

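View pics/c2.png

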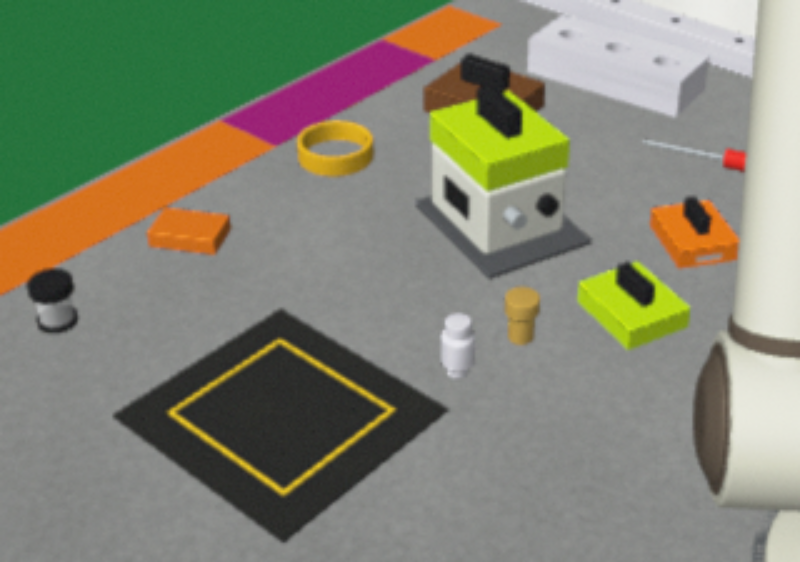

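The scene view shows the module with the larger lime cover at crop (285,255) and its tab facing away from the robot at (275,290). The mat is at (570,230), and a smaller lime decoy stands beside the module. Next I measure the poses.

```bash
python3 - <<'E'
from h import *
P=[];M=[]
for c in ["scene","side"]:
    z=np.load(c+"0.npz"); im,w=z["im"],z["w"]; hsv=cv2.cvtColor(im,cv2.COLOR_RGB2HSV)
    lime=(hsv[...,0]>30)&(hsv[...,0]<45)&(hsv[...,1]>150)&(hsv[...,2]>80)
    near=np.hypot(w[...,0]-550,w[...,1]+190)<140
    top=lime&near&(w[...,2]>112)&(w[...,2]<128)
    p=w[top]; print(c,len(p),"top z",np.median(p[:,2]),p.mean(0))
    r=cv2.minAreaRect(p[:,:2].astype(np.float32)); print(" cover rect",r)
    g=near&(hsv[...,2]<60)&(w[...,2]>140); print(" grip",g.sum(),np.round(w[g].mean(0),1),w[g][:,2].max(),cv2.minAreaRect(w[g][:,:2].astype(np.float32)))
    # front face points: lime side + black tab
    b=near&(w[...,2]>45)&(w[...,2]<110); 
    np.save(c+"_b.npy",np.c_[w[b],im[b]])
    y=(hsv[...,0]>20)&(hsv[...,0]<32)&(hsv[...,1]>120)&(np.abs(w[...,2])<15)&(np.hypot(w[...,0]-510,w[...,1]-175)<160)
    print(" yellow",y.sum(),cv2.minAreaRect(w[y][:,:2].astype(np.float32)),np.median(w[y][:,2]))
    bl=(hsv[...,2]<60)&(np.abs(w[...,2])<15)&(np.hypot(w[...,0]-510,w[...,1]-175)<200)
    print(" mat",bl.sum(),cv2.minAreaRect(w[bl][:,:2].astype(np.float32)))
E
```

```text
scene 865 top z 119.27805732948548 [ 553.24973489 -197.81213721  119.12823184]
 cover rect ((543.3521728515625, -196.46780395507812), (97.332275390625, 124.61487579345703), 68.89252471923828)
 grip 114 [ 550.  -198.4  149.9] 155.4088783618007 ((544.9791870117188, -197.11476135253906), (17.083660125732422, 63.0225830078125), 69.2113265991211)
 yellow 358 ((500.28070068359375, 170.62823486328125), (140.0815887451172, 161.03187561035156), 88.17438507080078) 3.236814568778186
 mat 2529 ((501.5152893066406, 169.25918579101562), (200.4308319091797, 224.24276733398438), 88.59188079833984)
side 806 top z 121.88288665284279 [ 533.82942613 -179.38194741  121.20467506]
 cover rect ((544.3367919921875, -194.57470703125), (103.67866516113281, 124.50704193115234), 69.2185287475586)
 grip 154 [ 540.8 -188.2  150.2] 157.1352102943249 ((545.2417602539062, -192.85629272460938), (19.820919036865234, 68.61954498291016), 69.87064361572266)
 yellow 680 ((502.61175537109375, 171.1105194091797), (141.0868682861328, 158.62005615234375), 87.5533676147461) 5.824415532060414
 mat 5311 ((500.97003173828125, 173.65919494628906), (199.44187927246094, 220.0892333984375), 88.36665344238281)
```

```bash
python3 - <<'E'
from h import *
c=np.array([544.3,-195.6]); a=np.radians(-20.9); X=np.array([np.cos(a),np.sin(a)]);Y=np.array([-X[1],X[0]])
b=np.load("scene_b.npy"); q=b[:,:2]-c; u=q@X; v=q@Y; z=b[:,2]; dark=b[:,3:].max(1)<60
m=(np.abs(v)<19)&(z>50)&(z<112)
for lo in range(50,112,4):
    k=m&(z>=lo)&(z<lo+4); 
    for n,kk in (("dark",k&dark),("other",k&~dark)):
        if kk.sum(): print(lo,n,kk.sum(),np.round(np.percentile(u[kk],[5,50,95]),1))
k=dark&(u>60)&(z>55)&(z<82); print("tab v range",v[k].min(),v[k].max(),v[k].mean())
s=arm.read_state(); r=R.from_quat(s["ee_rot"]); T=np.array(arm.camera_model("wrist")["cam_to_world"])
print("wristcam in tool",r.inv().apply(T[:3,3]-s["position"]), r.inv().apply(T[:3,2]))
print("tool axes",np.round(r.as_matrix(),3).tolist())
# turn needed: tool x -> -X
tx=r.as_matrix()[:,0]; print("yaw",np.degrees(np.arctan2(tx[1],tx[0])), "want",np.degrees(np.arctan2(-X[1],-X[0])))
E
```

```text
50 dark 2 [58.9 59.3 59.8]
54 dark 2 [60.3 69.9 79.4]
54 other 1 [82.3 82.3 82.3]
58 dark 6 [82.1 82.6 83.4]
58 other 1 [82.7 82.7 82.7]
62 dark 16 [59.8 82.3 85.6]
62 other 3 [83.  83.2 84.5]
66 dark 15 [68.8 82.2 86.5]
66 other 2 [81.7 81.9 82. ]
70 dark 10 [59.1 80.7 83.7]
70 other 2 [80.7 84.  87.2]
74 dark 36 [57.8 72.3 84.5]
74 other 1 [86.6 86.6 86.6]
78 dark 71 [58.  70.5 83.4]
78 other 4 [55.  56.  73.1]
82 dark 4 [60.3 61.7 71.2]
82 other 8 [56.7 57.7 58.6]
86 dark 4 [55.9 56.3 58.3]
86 other 10 [55.8 59.1 60.1]
90 dark 16 [52.2 55.6 58.8]
90 other 10 [50.3 55.7 61.4]
94 dark 7 [53.3 57.  59.4]
94 other 6 [51.9 53.4 55.4]
98 other 2 [55.5 56.  56.6]
102 other 11 [56.4 58.1 59.8]
106 other 15 [56.2 58.  60.5]
tab v range -22.64449432112661 20.362304483168156 -0.36886258755151496
wristcam in tool [  84.15920927    1.05865682 -141.72478486] [-3.20472966e-01 -6.64420338e-04  9.47257429e-01]
tool axes [[-0.937, -0.349, -0.0], [-0.349, 0.937, 0.0], [-0.0, 0.0, -1.0]]
yaw -159.56068229531934 want 159.1
```

>>> send_rows --targets '[{"gripper":1,"x":-3.8,"y":1.26,"z":0,"ax":0,"ay":0,"az":6.9},{"gripper":1,"x":-3.62,"y":1.7,"z":0,"ax":0,"ay":0,"az":6.9},{"gripper":1,"x":-3.39,"y":2.13,"z":0,"ax":0,"ay":0,"az":6.9},{"gripper":1,"x":-3.11,"y":2.52,"z":0,"ax":0,"ay":0,"az":6.9},{"gripper":1,"x":-2.78,"y":2.87,"z":0,"ax":0,"ay":0,"az":6.9}]'

```text
clock: 0.87
position: [370.4, -461.8, 231.5]
ee_rot: [0.117, 0.993, -0.0, 0.0]
contact_force: [0.9, -1.8, 0.9]
gripper_width: 25.3
grasp_force: 0.0
```

```bash
cat >> h.py <<'E'
C=np.array([544.3,-195.6]); A=np.radians(-20.9)
X=np.array([np.cos(A),np.sin(A),0]); Y=np.array([-X[1],X[0],0]); Z=np.array([0,0,1.])
def mod(u,v,z): return np.array([C[0],C[1],0])+u*X+v*Y+z*Z
def want(t):
    t=np.radians(t); zt=-Z*np.cos(t)-X*np.sin(t); yt=Y*1.0; xt=-X*np.cos(t)+Z*np.sin(t)
    yt=np.cross(zt,xt); return R.from_matrix(np.c_[xt,yt,zt])
def go(p,t):
    s=arm.read_state(); r=R.from_quat(s["ee_rot"]); 
    q=s["position"]-np.array([C[0],C[1],0])
    print("t",s["clock"],"pos",np.round(s["position"],1),"uvz",np.round([q@X,q@Y,q[2]],1),"w",round(s["gripper_width"],1),
      "F",np.round(s["contact_force"],2),"Fu",round(s["contact_force"]@X,2),"g",s["grasp_force"])
    print("turn left (tool deg)",np.round(np.degrees((r.inv()*want(t)).as_rotvec()),2))
    print("shift cm in current frame",np.round(r.inv().apply(p-s["position"])/10,2)," in wanted frame",np.round(want(t).inv().apply(p-s["position"])/10,2))
E
python3 -c "
from h import *
go(mod(115,0,150),30)"
```

```text
t 0.8667 pos [ 370.4 -461.8  231.5] uvz [ -67.5 -310.7  231.5] w 25.3 F [ 0.9  -1.78  0.86] Fu 1.47 g 0.0
turn left (tool deg) [-1.96 29.98  7.28]
shift cm in current frame [-22.12  28.45   8.15]  in wanted frame [-19.88  31.07  -2.07]
```

>>> send_rows --targets '[{"gripper":1,"x":-2.2,"y":2.85,"z":0,"ax":0,"ay":0,"az":7.1},{"gripper":1,"x":-2.03,"y":3.45,"z":0,"ax":0,"ay":0,"az":0.2},{"gripper":1,"x":-2.03,"y":3.45,"z":0,"ax":0,"ay":0,"az":0},{"gripper":1,"x":-2.03,"y":3.45,"z":0,"ax":0,"ay":0,"az":0},{"gripper":1,"x":-2.03,"y":3.45,"z":0,"ax":0,"ay":0,"az":0}]'

```text
clock: 1.28
position: [522.3, -337.6, 231.6]
ee_rot: [0.177, 0.984, -0.0, 0.0]
contact_force: [0.6, -0.8, -0.4]
gripper_width: 0.0
grasp_force: 0.0
```

>>> send_rows --targets '[{"gripper":1,"x":-2.03,"y":3.45,"z":0,"ax":0,"ay":0,"az":0},{"gripper":1,"x":-2.03,"y":3.45,"z":0,"ax":0,"ay":0,"az":0},{"gripper":1,"x":-2.03,"y":3.45,"z":0,"ax":0,"ay":0,"az":0},{"gripper":1,"x":-2.03,"y":3.45,"z":0,"ax":0,"ay":0,"az":0},{"gripper":1,"x":0,"y":0,"z":0,"ax":0,"ay":6,"az":0}]'

```text
clock: 1.7
position: [647.6, -232.2, 232.3]
ee_rot: [0.173, 0.984, 0.01, -0.051]
contact_force: [-0.7, -1.6, -0.1]
gripper_width: -0.2
grasp_force: 0.0
```

>>> send_rows --targets '[{"gripper":1,"x":0,"y":0,"z":0,"ax":0,"ay":6,"az":0},{"gripper":1,"x":0,"y":0,"z":0,"ax":0,"ay":6,"az":0},{"gripper":1,"x":0,"y":0,"z":0,"ax":0,"ay":6,"az":0},{"gripper":1,"x":0,"y":0,"z":0,"ax":0,"ay":6,"az":0},{"gripper":1,"x":0,"y":0,"z":0,"ax":0,"ay":0,"az":0}]'

```text
clock: 2.12
position: [646.4, -238.1, 223.2]
ee_rot: [0.171, 0.949, 0.047, -0.261]
contact_force: [-0.8, -0.1, -4.3]
gripper_width: 0.2
grasp_force: 0.0
```

```bash
python3 -c "
from h import *
go(mod(115,0,61.5),30)"
```

```text
t 2.1167 pos [ 646.4 -238.1  223.2] uvz [110.6  -3.3 223.2] w 0.2 F [-0.81 -0.08 -4.3 ] Fu -0.73 g 0.0
turn left (tool deg) [-0.25 -0.74  0.43]
shift cm in current frame [-8.65  0.33 13.67]  in wanted frame [-8.47  0.33 13.78]
```

>>> send_rows --targets '[{"gripper":1,"x":-1.9,"y":0.07,"z":2.7,"ax":0,"ay":0,"az":0.4},{"gripper":1,"x":-1.9,"y":0.07,"z":2.7,"ax":0,"ay":0,"az":0},{"gripper":1,"x":-1.7,"y":0.07,"z":2.7,"ax":0,"ay":0,"az":0},{"gripper":1,"x":-1.5,"y":0.07,"z":2.7,"ax":0,"ay":0,"az":0},{"gripper":1,"x":-1.4,"y":0.05,"z":2.5,"ax":0,"ay":0,"az":0}]'

```text
clock: 2.53
position: [651.7, -237.4, 73.0]
ee_rot: [0.174, 0.95, 0.045, -0.254]
contact_force: [0.4, 0.6, 0.2]
gripper_width: -0.1
grasp_force: 0.0
```

>>> send_rows --targets '[{"gripper":1,"x":0,"y":0,"z":0,"ax":0,"ay":0,"az":0},{"gripper":1,"x":0,"y":0,"z":0,"ax":0,"ay":0,"az":0}]'

```text
clock: 2.7
position: [651.1, -237.4, 73.5]
ee_rot: [0.174, 0.95, 0.044, -0.256]
contact_force: [0.1, -0.5, 1.3]
gripper_width: -0.3
grasp_force: 0.0
```

```bash
python3 -c "
from h import *
go(mod(100,0,61.5),30)
im,d,w=cloud('side'); save('s2a',im)
im2,d,w=cloud('scene'); save('s2b',im2)
cv2.imwrite('pics/s2.png',cv2.resize(np.vstack([im[110:240,240:440],im2[150:300,180:380]])[...,::-1],None,fx=2.1,fy=2.1))
im,d,w=cloud('wrist'); save('w2',im)
"
```

```text
t 2.7 pos [ 651.1 -237.4   73.5] uvz [114.7  -1.   73.5] w -0.3 F [ 0.06 -0.49  1.25] Fu 0.23 g 0.0
turn left (tool deg) [-0.35 -0.14  0.06]
shift cm in current frame [0.67 0.11 1.77]  in wanted frame [0.67 0.1  1.77]
```

View pics/s2.png

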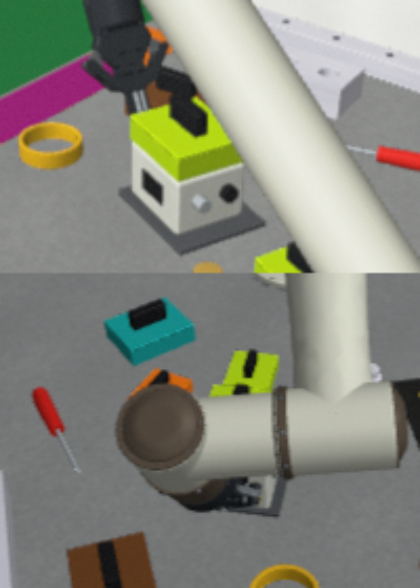

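View pics/w2.png

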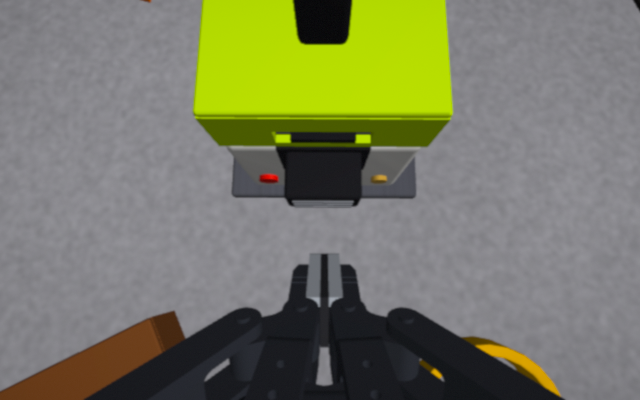

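The wrist picture shows the paddle at column 323 in line with the shut fingers at column 324. The cover is still seated and the area is clear. I lower to paddle height and measure its face.

>>> send_rows --targets '[{"gripper":1,"x":0.08,"y":0.03,"z":0.5,"ax":0,"ay":0,"az":0},{"gripper":1,"x":0.08,"y":0.03,"z":0.5,"ax":0,"ay":0,"az":0},{"gripper":1,"x":0.08,"y":0.04,"z":0.5,"ax":0,"ay":0,"az":0},{"gripper":1,"x":0,"y":0,"z":0,"ax":0,"ay":0,"az":0},{"gripper":1,"x":0,"y":0,"z":0,"ax":0,"ay":0,"az":0}]'

```text
clock: 3.27
position: [643.0, -233.1, 62.2]
ee_rot: [0.174, 0.95, 0.045, -0.255]
contact_force: [-0.1, 0.2, 0.3]
gripper_width: -0.1
grasp_force: 0.0
```

```bash
python3 -c "
from h import *
go(mod(100,0,61.5),30)
im,d,w=cloud('wrist'); q=w-np.array([C[0],C[1],0]); u=q@X; v=q@Y; z=w[...,2]
hsv=cv2.cvtColor(im,cv2.COLOR_RGB2HSV)
lime=(hsv[...,0]>30)&(hsv[...,0]<45)&(hsv[...,1]>150)
top=lime&(z>110)&(z<130)
print('top',np.median(z[top]),'v',np.percentile(v[top],[1,99]),'umax',np.percentile(u[top],99), 'yaw chk', [ (round(np.percentile(u[top&(abs(v-a)<8)],98),1)) for a in (-40,-20,0,20,40)])
gr=(hsv[...,2]<60)&(z>140)&(abs(v)<25)&(u<45); print('grip v',np.percentile(v[gr],[1,99]),np.median(z[gr]),gr.sum())
f=(abs(v)<24)&(u>63)&(u<92)&(z>50)&(z<84); print('tab n',f.sum(),'u pct',np.percentile(u[f],[50,90,95,98,99.5]),'v',np.percentile(v[f],[1,99]),'z',np.percentile(z[f],[2,50,98]))
fi=(abs(v)<24)&(u>92)&(z>40)&(z<90); print('finger near umin',fi.sum(),np.percentile(u[fi],[1,5]))
"
```

```text
t 3.2667 pos [ 643.  -233.1   62.2] uvz [105.6   0.2  62.2] w -0.1 F [-0.13  0.21  0.33] Fu -0.19 g 0.0
turn left (tool deg) [-0.29 -0.04  0.08]
shift cm in current frame [ 0.45 -0.02  0.34]  in wanted frame [ 0.45 -0.02  0.34]
top 119.35779899144558 v [-50.30711604  46.4032476 ] umax 56.95808428189409 yaw chk [np.float64(56.8), np.float64(56.8), np.float64(56.9), np.float64(56.9), np.float64(56.9)]
grip v [-10.73983404   6.81819865] 141.11695116415217 357
tab n 4007 u pct [73.6228271  81.32453025 81.97340174 82.13720939 82.25484544] v [-20.54312775  16.12340508] z [63.88450704 78.88435832 80.27729402]
finger near umin 1822 [96.58232967 97.95653775]
```

>>> send_rows --targets '[{"gripper":1,"x":0.17,"y":0,"z":0.1,"ax":0,"ay":0,"az":0},{"gripper":1,"x":0.17,"y":-0.1,"z":0.1,"ax":0,"ay":0,"az":0},{"gripper":1,"x":0.17,"y":0,"z":0.1,"ax":0,"ay":0,"az":0},{"gripper":1,"x":0.17,"y":0,"z":0.1,"ax":0,"ay":0,"az":0},{"gripper":1,"x":0.17,"y":0,"z":0.1,"ax":0,"ay":0,"az":0}]'

```text
clock: 3.73
position: [633.6, -230.7, 62.3]
ee_rot: [0.174, 0.95, 0.045, -0.255]
contact_force: [-0.7, -0.3, -0.1]
gripper_width: -0.1
grasp_force: 0.0
```

>>> send_rows --targets '[{"gripper":1,"x":0.087,"y":0,"z":0.05,"ax":0,"ay":0,"az":0},{"gripper":1,"x":0.087,"y":0,"z":0.05,"ax":0,"ay":0,"az":0},{"gripper":1,"x":0.087,"y":0,"z":0.05,"ax":0,"ay":0,"az":0},{"gripper":1,"x":0,"y":0,"z":0,"ax":0,"ay":0,"az":0},{"gripper":1,"x":0,"y":0,"z":0,"ax":0,"ay":0,"az":0}]'

```text
clock: 4.15
position: [631.0, -229.6, 62.3]
ee_rot: [0.174, 0.95, 0.045, -0.255]
contact_force: [0.1, 0.5, 0.9]
gripper_width: -0.1
grasp_force: 0.0
```

```bash
python3 -c "
from h import *
go(mod(90,0,61.5),30)"
```

```text
t 4.15 pos [ 631.  -229.6   62.3] uvz [93.2 -0.8 62.3] w -0.1 F [0.06 0.48 0.94] Fu -0.11 g 0.0
turn left (tool deg) [-0.28  0.    0.08]
shift cm in current frame [0.23 0.09 0.23]  in wanted frame [0.23 0.08 0.23]
```

>>> send_rows --targets '[{"gripper":1,"x":0.087,"y":0,"z":0.05,"ax":0,"ay":0,"az":0},{"gripper":1,"x":0.087,"y":0,"z":0.05,"ax":0,"ay":0,"az":0},{"gripper":1,"x":0.043,"y":0,"z":0.025,"ax":0,"ay":0,"az":0},{"gripper":1,"x":0,"y":0,"z":0,"ax":0,"ay":0,"az":0},{"gripper":1,"x":0,"y":0,"z":0,"ax":0,"ay":0,"az":0}]'

```text
clock: 4.57
position: [629.1, -228.8, 62.2]
ee_rot: [0.174, 0.95, 0.045, -0.254]
contact_force: [1.4, 0.2, -0.0]
gripper_width: -0.2
grasp_force: 0.8
```

>>> send_rows --targets '[{"gripper":1,"x":0.087,"y":0,"z":0.05,"ax":0,"ay":0,"az":0},{"gripper":1,"x":0.087,"y":0,"z":0.05,"ax":0,"ay":0,"az":0},{"gripper":1,"x":0,"y":0,"z":0,"ax":0,"ay":0,"az":0},{"gripper":1,"x":0,"y":0,"z":0,"ax":0,"ay":0,"az":0}]'

```text
clock: 4.9
position: [627.9, -228.4, 62.2]
ee_rot: [0.174, 0.951, 0.045, -0.253]
contact_force: [4.2, -1.3, -1.5]
gripper_width: -0.0
grasp_force: 2.7
```

```bash
python3 -c "
from h import *
go(mod(90,0,61.5),30)"
```

```text
t 4.9 pos [ 627.9 -228.4   62.2] uvz [89.8 -0.8 62.2] w -0.0 F [ 4.2  -1.29 -1.51] Fu 4.38 g 2.6687558367848396
turn left (tool deg) [-0.27  0.2   0.08]
shift cm in current frame [-0.06  0.08  0.05]  in wanted frame [-0.06  0.08  0.05]
```

>>> send_rows --targets '[{"gripper":1,"x":0.087,"y":0,"z":0.05,"ax":0,"ay":0,"az":0},{"gripper":1,"x":0.087,"y":0,"z":0.05,"ax":0,"ay":0,"az":0},{"gripper":1,"x":0,"y":0,"z":0,"ax":0,"ay":0,"az":0},{"gripper":1,"x":0,"y":0,"z":0,"ax":0,"ay":0,"az":0}]'

```text
clock: 5.23
position: [626.6, -227.9, 62.2]
ee_rot: [0.174, 0.951, 0.044, -0.252]
contact_force: [6.5, -3.5, -1.4]
gripper_width: -0.2
grasp_force: 3.3
```

>>> send_rows --targets '[{"gripper":1,"x":0.087,"y":0,"z":0.05,"ax":0,"ay":0,"az":0},{"gripper":1,"x":0,"y":0,"z":0,"ax":0,"ay":0,"az":0},{"gripper":1,"x":0,"y":0,"z":0,"ax":0,"ay":0,"az":0}]'

```text
clock: 5.48
position: [626.0, -227.7, 62.2]
ee_rot: [0.174, 0.951, 0.044, -0.252]
contact_force: [6.5, -3.6, -1.9]
gripper_width: -0.0
grasp_force: 3.6
```

```bash
cat > top.py <<'E'
from h import *
go(mod(85,0,61.5),30)
im,d,w=cloud('wrist'); q=w-np.array([C[0],C[1],0]); u=q@X; v=q@Y; z=w[...,2]
hsv=cv2.cvtColor(im,cv2.COLOR_RGB2HSV)
top=(hsv[...,0]>30)&(hsv[...,0]<45)&(hsv[...,1]>150)&(z>110)&(z<145)&(abs(v)<52)
if top.sum()>50:
    t=top&(z>np.median(z[top])-6); print('n',top.sum(),'top z',np.median(z[t]),'v',np.percentile(v[t],[1,99]),'u',np.percentile(u[t],[1,99]))
    c=np.linalg.lstsq(np.c_[u[t],v[t],np.ones(t.sum())],z[t],rcond=None)[0]; print('slopes',c[:2])
E
python3 top.py
```

```text
t 5.4833 pos [ 626.  -227.7   62.2] uvz [87.7 -0.8 62.2] w -0.0 F [ 6.53 -3.58 -1.9 ] Fu 7.37 g 3.5957993008196354
turn left (tool deg) [-0.26  0.35  0.08]
shift cm in current frame [0.2  0.08 0.2 ]  in wanted frame [0.2  0.08 0.2 ]
n 47681 top z 119.4874022395302 v [-50.3054206   46.49454478] u [-8.28643116 56.70186739]
slopes [-0.0095298  -0.00105071]
```

>>> send_rows --targets '[{"gripper":1,"x":0.087,"y":0,"z":0.05,"ax":0,"ay":0,"az":0},{"gripper":1,"x":0,"y":0,"z":0,"ax":0,"ay":0,"az":0},{"gripper":1,"x":0,"y":0,"z":0,"ax":0,"ay":0,"az":0},{"gripper":1,"x":0,"y":0,"z":0,"ax":0,"ay":0,"az":0},{"gripper":1,"x":0,"y":0,"z":0,"ax":0,"ay":0,"az":0}]'

```text
clock: 5.95
position: [625.0, -227.3, 62.2]
ee_rot: [0.174, 0.951, 0.044, -0.252]
contact_force: [7.0, -3.5, -2.0]
gripper_width: 0.2
grasp_force: 3.5
```

```bash
python3 top.py
```

```text
t 5.95 pos [ 625.  -227.3   62.2] uvz [86.7 -0.8 62.2] w 0.2 F [ 6.96 -3.49 -2.03] Fu 7.75 g 3.548048436641693
turn left (tool deg) [-0.26  0.34  0.08]
shift cm in current frame [0.11 0.08 0.15]  in wanted frame [0.11 0.08 0.15]
n 50922 top z 123.96060597146081 v [-50.30095882  46.47293343] u [-5.51569159 56.69018478]
slopes [-0.00814249 -0.0008695 ]
```

The cover is rising, up 4.5 mm so far. I keep holding the tab.

>>> send_rows --targets '[{"gripper":1,"x":0,"y":0,"z":0,"ax":0,"ay":0,"az":0},{"gripper":1,"x":0,"y":0,"z":0,"ax":0,"ay":0,"az":0},{"gripper":1,"x":0,"y":0,"z":0,"ax":0,"ay":0,"az":0},{"gripper":1,"x":0,"y":0,"z":0,"ax":0,"ay":0,"az":0},{"gripper":1,"x":0,"y":0,"z":0,"ax":0,"ay":0,"az":0}]'

```text
clock: 6.42
position: [625.0, -227.3, 62.3]
ee_rot: [0.174, 0.951, 0.044, -0.252]
contact_force: [6.7, -2.7, -1.0]
gripper_width: -0.2
grasp_force: 3.5
```

>>> send_rows --targets '[{"gripper":1,"x":0,"y":0,"z":0,"ax":0,"ay":0,"az":0},{"gripper":1,"x":0,"y":0,"z":0,"ax":0,"ay":0,"az":0},{"gripper":1,"x":0,"y":0,"z":0,"ax":0,"ay":0,"az":0},{"gripper":1,"x":0,"y":0,"z":0,"ax":0,"ay":0,"az":0},{"gripper":1,"x":0,"y":0,"z":0,"ax":0,"ay":0,"az":0}]'

```text
clock: 6.83
position: [625.0, -227.3, 62.3]
ee_rot: [0.174, 0.951, 0.044, -0.252]
contact_force: [6.1, -3.6, -1.9]
gripper_width: 0.2
grasp_force: 3.5
```

>>> send_rows --targets '[{"gripper":1,"x":0,"y":0,"z":0,"ax":0,"ay":0,"az":0},{"gripper":1,"x":0,"y":0,"z":0,"ax":0,"ay":0,"az":0},{"gripper":1,"x":0,"y":0,"z":0,"ax":0,"ay":0,"az":0},{"gripper":1,"x":0,"y":0,"z":0,"ax":0,"ay":0,"az":0},{"gripper":1,"x":0,"y":0,"z":0,"ax":0,"ay":0,"az":0}]'

```text
clock: 7.25
position: [625.0, -227.3, 62.2]
ee_rot: [0.174, 0.951, 0.044, -0.252]
contact_force: [7.2, -3.0, -2.3]
gripper_width: -0.3
grasp_force: 3.5
```

>>> send_rows --targets '[{"gripper":1,"x":0,"y":0,"z":0,"ax":0,"ay":0,"az":0},{"gripper":1,"x":0,"y":0,"z":0,"ax":0,"ay":0,"az":0},{"gripper":1,"x":0,"y":0,"z":0,"ax":0,"ay":0,"az":0},{"gripper":1,"x":0,"y":0,"z":0,"ax":0,"ay":0,"az":0},{"gripper":1,"x":0,"y":0,"z":0,"ax":0,"ay":0,"az":0}]'

```text
clock: 7.67
position: [625.0, -227.3, 62.2]
ee_rot: [0.174, 0.951, 0.044, -0.252]
contact_force: [6.2, -2.5, -1.5]
gripper_width: 0.2
grasp_force: 3.5
```

```bash
python3 top.py
```

```text
t 7.6667 pos [ 625.  -227.3   62.2] uvz [86.7 -0.8 62.2] w 0.2 F [ 6.19 -2.46 -1.46] Fu 6.66 g 3.547179065644741
turn left (tool deg) [-0.26  0.35  0.08]
shift cm in current frame [0.11 0.08 0.15]  in wanted frame [0.11 0.08 0.15]
n 55151 top z 131.0707921672406 v [-50.33063515  46.49422244] u [ 0.71344205 56.7135003 ]
slopes [-0.010559   -0.00085286]
```

The cover has risen about 12 mm and sits level. I back off the tab, rise, and untilt.

>>> send_rows --targets '[{"gripper":1,"x":-0.87,"y":0,"z":-0.5,"ax":0,"ay":0,"az":0},{"gripper":1,"x":-1.73,"y":0,"z":-1.0,"ax":0,"ay":0,"az":0},{"gripper":1,"x":1.0,"y":0,"z":-1.8,"ax":0,"ay":0,"az":0},{"gripper":1,"x":1.8,"y":0,"z":-3.1,"ax":0,"ay":0,"az":0},{"gripper":1,"x":1.8,"y":0,"z":-3.1,"ax":0,"ay":0,"az":0}]'

```text
clock: 8.13
position: [649.4, -236.5, 153.3]
ee_rot: [0.174, 0.949, 0.045, -0.259]
contact_force: [0.9, -0.3, 0.7]
gripper_width: 0.1
grasp_force: 0.0
```

>>> send_rows --targets '[{"gripper":1,"x":1.8,"y":0,"z":-3.1,"ax":0,"ay":0,"az":0},{"gripper":1,"x":1.8,"y":0,"z":-3.1,"ax":0,"ay":0,"az":0},{"gripper":1,"x":1.0,"y":0,"z":-1.8,"ax":0,"ay":0,"az":0},{"gripper":-1,"x":0,"y":0,"z":0,"ax":0,"ay":-6,"az":0},{"gripper":-1,"x":0,"y":0,"z":0,"ax":0,"ay":-6,"az":0}]'

```text
clock: 8.55
position: [652.2, -236.9, 246.0]
ee_rot: [0.178, 0.972, 0.026, -0.153]
contact_force: [0.7, 0.6, 0.4]
gripper_width: 23.4
grasp_force: 0.0
```

>>> send_rows --targets '[{"gripper":-1,"x":0,"y":0,"z":0,"ax":0,"ay":-6,"az":0},{"gripper":-1,"x":0,"y":0,"z":0,"ax":0,"ay":-6,"az":0},{"gripper":-1,"x":0,"y":0,"z":0,"ax":0,"ay":-6,"az":0},{"gripper":-1,"x":0,"y":0,"z":0,"ax":0,"ay":0,"az":0},{"gripper":-1,"x":0,"y":0,"z":0,"ax":0,"ay":0,"az":0}]'

```text
clock: 8.97
position: [649.0, -235.9, 247.6]
ee_rot: [0.179, 0.984, -0.002, -0.002]
contact_force: [1.5, 0.1, 0.2]
gripper_width: 83.5
grasp_force: 0.0
```

```bash
cat > grip.py <<'E'
from h import *
im,d,w=cloud('wrist'); q=w-np.array([C[0],C[1],0]); u=q@X; v=q@Y; z=w[...,2]
hsv=cv2.cvtColor(im,cv2.COLOR_RGB2HSV); save('wg',im)
top=(hsv[...,0]>30)&(hsv[...,0]<45)&(hsv[...,1]>150)&(z>100)&(z<150)&(abs(v)<70)&(abs(u)<80)
print('lime n',top.sum(),'top z',np.median(z[top]),'uv rect',cv2.minAreaRect(np.c_[u[top],v[top]].astype(np.float32)))
g=(hsv[...,2]<60)&(z>156)&(z<175)&(abs(v)<25)&(abs(u)<45)
print('grip',g.sum(),np.median(z[g]),'u',np.percentile(u[g],[1,99]),'v',np.percentile(v[g],[1,99]))
E
python3 -c "
from h import *
go(mod(-1,-1,240),0)"; python3 grip.py
```

```text
t 8.9667 pos [ 649.  -235.9  247.6] uvz [112.2  -0.3 247.6] w 83.5 F [1.47 0.09 0.25] Fu 1.34 g 0.0
turn left (tool deg) [-0.22 -0.19  0.23]
shift cm in current frame [11.31 -0.02  0.79]  in wanted frame [11.32 -0.07  0.76]
lime n 15037 top z 131.15360577523938 uv rect ((14.961162567138672, -1.920684814453125), (82.73018646240234, 99.67545318603516), 0.1426793932914734)
grip 2599 162.99160027465862 u [-19.30560857  27.45219166] v [-10.92924641   6.95346633]
```

>>> send_rows --targets '[{"gripper":-1,"x":2.9,"y":0,"z":0,"ax":0,"ay":0,"az":0.2},{"gripper":-1,"x":2.9,"y":-0.1,"z":0,"ax":-0.2,"ay":-0.2,"az":0},{"gripper":-1,"x":2.9,"y":0,"z":0,"ax":0,"ay":0,"az":0},{"gripper":-1,"x":2.8,"y":0,"z":0,"ax":0,"ay":0,"az":0},{"gripper":-1,"x":0,"y":0,"z":1.5,"ax":0,"ay":0,"az":0}]'

```text
clock: 9.43
position: [542.5, -196.3, 235.1]
ee_rot: [0.181, 0.983, -0.0, 0.003]
contact_force: [0.3, -0.4, 0.8]
gripper_width: 85.3
grasp_force: 0.0
```

>>> send_rows --targets '[{"gripper":-1,"x":0,"y":0,"z":2.5,"ax":0,"ay":0,"az":0},{"gripper":-1,"x":0,"y":0,"z":2,"ax":0,"ay":0,"az":0},{"gripper":-1,"x":0,"y":0,"z":1,"ax":0,"ay":0,"az":0},{"gripper":-1,"x":0,"y":0,"z":0,"ax":0,"ay":0,"az":0},{"gripper":-1,"x":0,"y":0,"z":0,"ax":0,"ay":0,"az":0}]'

```text
clock: 9.85
position: [544.9, -197.1, 176.4]
ee_rot: [0.181, 0.983, -0.001, 0.001]
contact_force: [0.5, -0.9, 0.3]
gripper_width: 85.4
grasp_force: 0.0
```

```bash
python3 -c "
from h import *
go(mod(-3,-1.5,135),0)"; python3 grip.py
```

```text
t 9.85 pos [ 544.9 -197.1  176.4] uvz [  1.1  -1.2 176.4] w 85.4 F [ 0.45 -0.86  0.35] Fu 0.73 g 0.0
turn left (tool deg) [-0.05  0.13  0.01]
shift cm in current frame [ 0.42 -0.02  4.14]  in wanted frame [ 0.41 -0.03  4.14]
lime n 27626 top z 131.15227915099237 uv rect ((-3.2225914001464844, -1.9297332763671875), (99.80160522460938, 120.60710906982422), 89.82198333740234)
grip 4202 163.02786828781706 u [-35.31709236  25.48101061] v [-10.86612834   7.15233956]
```

View pics/wg.png

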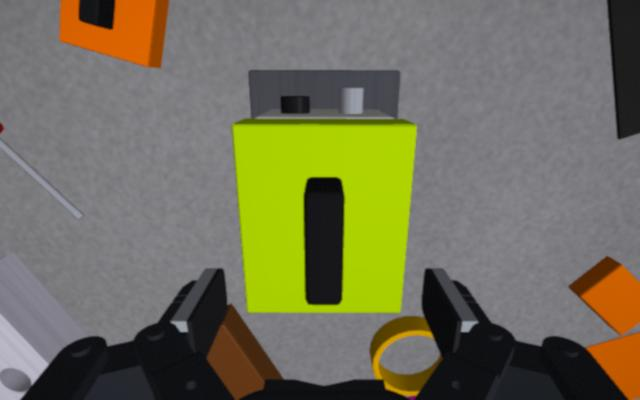

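The wrist view shows the bar at columns 305–343, centred between the open fingers (middle about 325). I descend and grip.

>>> send_rows --targets '[{"gripper":-1,"x":0.4,"y":-0.03,"z":1.2,"ax":0,"ay":0,"az":0},{"gripper":-1,"x":0,"y":0,"z":1.2,"ax":0,"ay":0,"az":0},{"gripper":-1,"x":0,"y":0,"z":1.1,"ax":0,"ay":0,"az":0},{"gripper":-1,"x":0,"y":0,"z":0.6,"ax":0,"ay":0,"az":0},{"gripper":-1,"x":0,"y":0,"z":0,"ax":0,"ay":0,"az":0}]'

```text
clock: 10.32
position: [540.0, -195.7, 134.7]
ee_rot: [0.181, 0.983, -0.0, 0.001]
contact_force: [-0.5, -0.4, -0.5]
gripper_width: 85.5
grasp_force: 0.0
```

>>> send_rows --targets '[{"gripper":0.2,"x":0,"y":0,"z":0,"ax":0,"ay":0,"az":0},{"gripper":0.3,"x":0,"y":0,"z":0,"ax":0,"ay":0,"az":0},{"gripper":0.35,"x":0,"y":0,"z":0,"ax":0,"ay":0,"az":0},{"gripper":0.4,"x":0,"y":0,"z":0,"ax":0,"ay":0,"az":0},{"gripper":0.4,"x":0,"y":0,"z":0,"ax":0,"ay":0,"az":0}]'

```text
clock: 10.73
position: [540.6, -195.8, 136.1]
ee_rot: [0.181, 0.983, -0.0, 0.002]
contact_force: [-0.1, -0.7, -0.4]
gripper_width: 26.8
grasp_force: 0.0
```

```bash
python3 -c "
from h import *
go(mod(-3,-1.5,135),0)"
```

```text
t 10.7333 pos [ 540.6 -195.8  136.1] uvz [ -3.4  -1.5 136.1] w 26.8 F [-0.06 -0.69 -0.41] Fu 0.19 g 0.0
turn left (tool deg) [0.01 0.24 0.01]
shift cm in current frame [-0.04  0.    0.11]  in wanted frame [-0.04  0.    0.11]
```

>>> send_rows --targets '[{"gripper":0.5,"x":0,"y":0,"z":0.05,"ax":0,"ay":0,"az":0},{"gripper":0.55,"x":0,"y":0,"z":0,"ax":0,"ay":0,"az":0},{"gripper":1,"x":0,"y":0,"z":0,"ax":0,"ay":0,"az":0},{"gripper":1,"x":0,"y":0,"z":0,"ax":0,"ay":0,"az":0},{"gripper":1,"x":0,"y":0,"z":0,"ax":0,"ay":0,"az":0}]'

```text
clock: 11.15
position: [540.5, -195.8, 135.3]
ee_rot: [0.181, 0.983, -0.0, 0.002]
contact_force: [0.1, -0.5, 1.6]
gripper_width: 19.5
grasp_force: 60.5
```

>>> send_rows --targets '[{"gripper":1,"x":0,"y":0,"z":-0.2,"ax":0,"ay":0,"az":0},{"gripper":1,"x":0,"y":0,"z":-0.3,"ax":0,"ay":0,"az":0},{"gripper":1,"x":0,"y":0,"z":-0.3,"ax":0,"ay":0,"az":0},{"gripper":1,"x":0,"y":0,"z":-0.2,"ax":0,"ay":0,"az":0},{"gripper":1,"x":0,"y":0,"z":0,"ax":0,"ay":0,"az":0}]'

```text
clock: 11.57
position: [540.6, -195.7, 145.7]
ee_rot: [0.181, 0.983, -0.0, 0.002]
contact_force: [0.7, -0.2, -1.2]
gripper_width: 18.8
grasp_force: 60.4
```

```bash
python3 -c "
from h import *
go(mod(-3,-1.5,250),0)"; python3 grip.py
```

```text
t 11.5667 pos [ 540.6 -195.7  145.7] uvz [ -3.4  -1.5 145.7] w 18.8 F [ 0.7  -0.16 -1.19] Fu 0.71 g 60.42984366416931
turn left (tool deg) [0.01 0.25 0.01]
shift cm in current frame [ -0.09  -0.   -10.43]  in wanted frame [ -0.04  -0.   -10.43]
lime n 29406 top z 141.21973746430848 uv rect ((-3.720287322998047, -1.5942344665527344), (99.80191040039062, 119.6884765625), 89.86549377441406)
grip 8063 172.98812173758967 u [-35.51189761  25.44436086] v [-23.08695742  19.4969795 ]
```

>>> send_rows --targets '[{"gripper":1,"x":0,"y":0,"z":-1,"ax":0,"ay":0,"az":0},{"gripper":1,"x":0,"y":0,"z":-1.5,"ax":0,"ay":0,"az":0},{"gripper":1,"x":0,"y":0,"z":-2,"ax":0,"ay":0,"az":0},{"gripper":1,"x":0,"y":0,"z":-2.5,"ax":0,"ay":0,"az":0},{"gripper":1,"x":0,"y":0,"z":-1.5,"ax":0,"ay":0,"az":0}]'

```text
clock: 12.03
position: [540.9, -196.0, 233.4]
ee_rot: [0.181, 0.983, -0.001, 0.004]
contact_force: [0.0, 0.5, -0.7]
gripper_width: 19.0
grasp_force: 60.4
```

>>> send_rows --targets '[{"gripper":1,"x":0,"y":0,"z":-1,"ax":0,"ay":0,"az":0},{"gripper":1,"x":0,"y":0,"z":0,"ax":0,"ay":0,"az":0}]'

```text
clock: 12.2
position: [541.1, -195.9, 243.1]
ee_rot: [0.181, 0.983, -0.0, 0.004]
contact_force: [0.8, 0.3, -0.3]
gripper_width: 19.3
grasp_force: 60.4
```

```bash
python3 -c "
from h import *
go(np.array([501,171.5,235]),0)"; python3 - <<'E'
from h import *
im,d,w=cloud('side'); save('s3',im)
E
```

```text
t 12.2 pos [ 541.1 -195.9  243.1] uvz [ -2.8  -1.4 243.1] w 19.3 F [ 0.79  0.26 -0.29] Fu 0.65 g 60.41329622268677
turn left (tool deg) [0.05 0.51 0.02]
shift cm in current frame [16.85 32.9   0.69]  in wanted frame [16.86 32.89  0.81]
```

>>> send_rows --targets '[{"gripper":1,"x":0.68,"y":1.34,"z":0,"ax":0,"ay":0.3,"az":0},{"gripper":1,"x":1.14,"y":2.23,"z":0,"ax":0,"ay":0,"az":0},{"gripper":1,"x":1.37,"y":2.67,"z":0,"ax":0,"ay":0,"az":0},{"gripper":1,"x":1.37,"y":2.67,"z":0,"ax":0,"ay":0,"az":0},{"gripper":1,"x":1.37,"y":2.67,"z":0,"ax":0,"ay":0,"az":0}]'

```text
clock: 12.67
position: [524.6, -65.2, 238.4]
ee_rot: [0.182, 0.983, -0.0, -0.003]
contact_force: [-0.2, 0.0, -1.4]
gripper_width: 19.1
grasp_force: 60.4
```

>>> send_rows --targets '[{"gripper":1,"x":1.37,"y":2.67,"z":0,"ax":0,"ay":0,"az":0},{"gripper":1,"x":1.37,"y":2.67,"z":0,"ax":0,"ay":0,"az":0},{"gripper":1,"x":1.37,"y":2.67,"z":0,"ax":0,"ay":0,"az":0},{"gripper":1,"x":1.37,"y":2.67,"z":0,"ax":0,"ay":0,"az":0},{"gripper":1,"x":1.37,"y":2.67,"z":0,"ax":0,"ay":0,"az":0}]'

```text
clock: 13.08
position: [508.2, 84.0, 238.7]
ee_rot: [0.181, 0.983, -0.001, -0.002]
contact_force: [0.5, -0.2, -0.6]
gripper_width: 18.5
grasp_force: 60.4
```

>>> send_rows --targets '[{"gripper":1,"x":1.37,"y":2.67,"z":0,"ax":0,"ay":0,"az":0},{"gripper":1,"x":1.14,"y":2.23,"z":0,"ax":0,"ay":0,"az":0},{"gripper":1,"x":0.7,"y":1.4,"z":0,"ax":0,"ay":0,"az":0},{"gripper":1,"x":0.7,"y":1.4,"z":0,"ax":0,"ay":0,"az":0},{"gripper":1,"x":0,"y":0,"z":0,"ax":0,"ay":0,"az":0}]'

```text
clock: 13.5
position: [499.6, 170.7, 238.6]
ee_rot: [0.18, 0.984, -0.001, -0.002]
contact_force: [0.5, -0.9, -1.6]
gripper_width: 19.0
grasp_force: 60.4
```

```bash
python3 -c "
from h import *
go(np.array([501,171.5,48]),0)
im,d,w=cloud('side'); save('s3',im)
hsv=cv2.cvtColor(im,cv2.COLOR_RGB2HSV); z=w[...,2]
top=(hsv[...,0]>30)&(hsv[...,0]<45)&(hsv[...,1]>150)&(z>150); p=w[top]
print('cover n',top.sum(),p.min(0),p.max(0)); t=p[p[:,2]>np.percentile(p[:,2],97)-8]; print(cv2.minAreaRect(t[:,:2].astype(np.float32)),np.median(t[:,2]))
"
```

```text
t 13.5 pos [499.6 170.7 238.6] uvz [-172.4  326.2  238.6] w 19.0 F [ 0.51 -0.87 -1.63] Fu 0.78 g 60.40167689323425
turn left (tool deg) [-0.11 -0.22  0.16]
shift cm in current frame [-0.18  0.16 19.06]  in wanted frame [-0.1   0.13 19.06]
cover n 2160 [427.71213176 109.16675067 200.27545598] [574.26866548 241.36862233 273.70789154]
((501.4905090332031, 173.03500366210938), (100.3719253540039, 122.88103485107422), 69.17822265625) 236.5312199722619
```

View pics/s3.png

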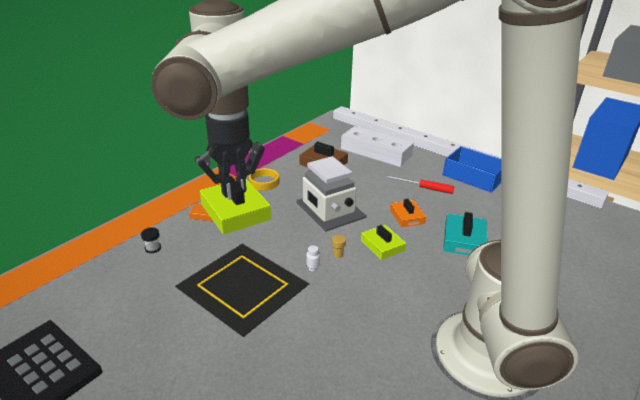

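The side picture shows the cover held level over the mat at (236,207), with the module left open and the bystanders in place. I lower it.

>>> send_rows --targets '[{"gripper":1,"x":-0.1,"y":0.1,"z":2,"ax":0,"ay":0,"az":0},{"gripper":1,"x":0,"y":0,"z":3,"ax":0,"ay":0,"az":0},{"gripper":1,"x":0,"y":0,"z":3.5,"ax":0,"ay":0,"az":0},{"gripper":1,"x":0,"y":0,"z":3.5,"ax":0,"ay":0,"az":0},{"gripper":1,"x":0,"y":0,"z":3,"ax":0,"ay":0,"az":0}]'

```text
clock: 13.97
position: [500.2, 167.7, 87.7]
ee_rot: [0.182, 0.983, -0.001, -0.002]
contact_force: [-0.6, -0.9, -1.1]
gripper_width: 19.0
grasp_force: 60.4
```

>>> send_rows --targets '[{"gripper":1,"x":0,"y":0,"z":2,"ax":0,"ay":0,"az":0},{"gripper":1,"x":0,"y":0,"z":1,"ax":0,"ay":0,"az":0},{"gripper":1,"x":0,"y":0,"z":0.4,"ax":0,"ay":0,"az":0},{"gripper":1,"x":0,"y":0,"z":0,"ax":0,"ay":0,"az":0},{"gripper":1,"x":0,"y":0,"z":0,"ax":0,"ay":0,"az":0}]'

```text
clock: 14.38
position: [502.3, 169.6, 57.3]
ee_rot: [0.181, 0.983, 0.001, -0.0]
contact_force: [-0.2, 0.2, -0.9]
gripper_width: 19.3
grasp_force: 60.4
```

```bash
python3 -c "
from h import *
go(np.array([501,171.5,42.5]),0)"
```

```text
t 14.3833 pos [502.3 169.6  57.3] uvz [-169.5  326.2   57.3] w 19.3 F [-0.2   0.21 -0.88] Fu -0.26 g 60.399895906448364
turn left (tool deg) [ 0.08 -0.02  0.01]
shift cm in current frame [0.19 0.13 1.49]  in wanted frame [0.19 0.13 1.48]
```

>>> send_rows --targets '[{"gripper":1,"x":0,"y":0,"z":0.5,"ax":0,"ay":0,"az":0},{"gripper":1,"x":0,"y":0,"z":0.4,"ax":0,"ay":0,"az":0},{"gripper":1,"x":0,"y":0,"z":0.3,"ax":0,"ay":0,"az":0},{"gripper":1,"x":0,"y":0,"z":0,"ax":0,"ay":0,"az":0},{"gripper":1,"x":0,"y":0,"z":0,"ax":0,"ay":0,"az":0}]'

```text
clock: 14.8
position: [501.4, 169.5, 44.4]
ee_rot: [0.181, 0.983, 0.0, -0.001]
contact_force: [-1.0, -0.4, -1.3]
gripper_width: 18.9
grasp_force: 60.4
```

>>> send_rows --targets '[{"gripper":1,"x":0,"y":0,"z":0.1,"ax":0,"ay":0,"az":0},{"gripper":1,"x":0,"y":0,"z":0.1,"ax":0,"ay":0,"az":0},{"gripper":1,"x":0,"y":0,"z":0,"ax":0,"ay":0,"az":0},{"gripper":1,"x":0,"y":0,"z":0,"ax":0,"ay":0,"az":0}]'

```text
clock: 15.13
position: [501.6, 169.6, 42.7]
ee_rot: [0.181, 0.983, 0.0, -0.001]
contact_force: [-1.4, 0.1, 1.3]
gripper_width: 19.1
grasp_force: 60.8
```

>>> send_rows --targets '[{"gripper":1,"x":0,"y":0,"z":0.05,"ax":0,"ay":0,"az":0},{"gripper":1,"x":0,"y":0,"z":0.05,"ax":0,"ay":0,"az":0},{"gripper":1,"x":0,"y":0,"z":0,"ax":0,"ay":0,"az":0},{"gripper":1,"x":0,"y":0,"z":0,"ax":0,"ay":0,"az":0}]'

```text
clock: 15.47
position: [501.4, 169.7, 42.5]
ee_rot: [0.181, 0.983, 0.0, -0.001]
contact_force: [-4.5, 0.6, 9.4]
gripper_width: 19.3
grasp_force: 61.7
```

>>> send_rows --targets '[{"gripper":1,"x":0,"y":0,"z":-0.07,"ax":0,"ay":0,"az":0},{"gripper":0.3,"x":0,"y":0,"z":0,"ax":0,"ay":0,"az":0},{"gripper":0,"x":0,"y":0,"z":0,"ax":0,"ay":0,"az":0},{"gripper":-1,"x":0,"y":0,"z":0,"ax":0,"ay":0,"az":0},{"gripper":-1,"x":0,"y":0,"z":0,"ax":0,"ay":0,"az":0}]'

```text
clock: 15.88
position: [501.4, 169.4, 41.8]
ee_rot: [0.181, 0.983, 0.0, -0.001]
contact_force: [-0.4, -0.2, -0.6]
gripper_width: 65.6
grasp_force: 0.0
```

>>> send_rows --targets '[{"gripper":-1,"x":0,"y":0,"z":-0.5,"ax":0,"ay":0,"az":0},{"gripper":-1,"x":0,"y":0,"z":-1.5,"ax":0,"ay":0,"az":0},{"gripper":-1,"x":0,"y":0,"z":-3,"ax":0,"ay":0,"az":0},{"gripper":-1,"x":0,"y":0,"z":-4,"ax":0,"ay":0,"az":0},{"gripper":-1,"x":0,"y":0,"z":-4,"ax":0,"ay":0,"az":0}]'

```text
clock: 16.3
position: [501.0, 168.9, 173.1]
ee_rot: [0.181, 0.983, -0.001, -0.002]
contact_force: [0.5, 1.5, -0.6]
gripper_width: 85.4
grasp_force: 0.0
```

>>> send_rows --targets '[{"gripper":-1,"x":0,"y":0,"z":-2,"ax":0,"ay":0,"az":0},{"gripper":-1,"x":0,"y":0,"z":0,"ax":0,"ay":0,"az":0},{"gripper":-1,"x":0,"y":0,"z":0,"ax":0,"ay":0,"az":0}]'

```text
clock: 16.55
position: [502.0, 169.7, 193.7]
ee_rot: [0.181, 0.983, 0.002, 0.0]
contact_force: [-0.5, 0.2, -1.4]
gripper_width: 85.0
grasp_force: 0.0
```

```bash
python3 -c "
from h import *
go(np.array([501,171.5,42.5]),0)
o=[]
for c in ('side','wrist'):
    im,d,w=cloud(c); o.append(im)
    hsv=cv2.cvtColor(im,cv2.COLOR_RGB2HSV); z=w[...,2]
    t=(hsv[...,0]>30)&(hsv[...,0]<45)&(hsv[...,1]>150)&(z>34)&(z<50)&(np.hypot(w[...,0]-501,w[...,1]-171)<110); p=w[t]
    print(c,t.sum(),np.median(p[:,2]),cv2.minAreaRect(p[:,:2].astype(np.float32)),np.linalg.lstsq(np.c_[p[:,:2],np.ones(len(p))],p[:,2],rcond=None)[0][:2])
cv2.imwrite('pics/end.png',cv2.resize(np.vstack(o)[...,::-1],(480,600)))
"
```

```text
t 16.55 pos [502.  169.7 193.7] uvz [-169.8  326.2  193.7] w 85.0 F [-0.54  0.24 -1.38] Fu -0.59 g 0.0
turn left (tool deg) [ 0.18 -0.   -0.  ]
shift cm in current frame [ 0.16  0.08 15.12]  in wanted frame [ 0.16  0.13 15.12]
side 1502 40.444555544975174 ((504.0821533203125, 171.81741333007812), (101.93065643310547, 123.7673568725586), 69.94267272949219) [ 0.00605439 -0.00651225]
wrist 12412 38.184643755774914 ((501.18994140625, 168.91552734375), (100.1762466430664, 119.10002899169922), 69.06936645507812) [-0.00027005 -0.00096579]
```

View pics/end.png

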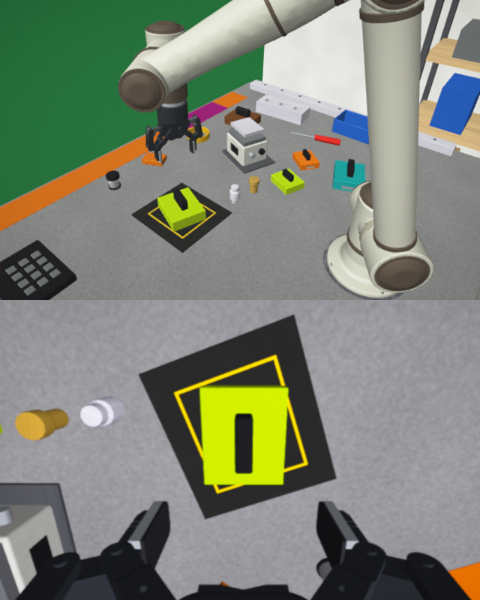

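The cover stands flat and level in the middle of the mat, at (180,208) in the side view and (243,435) in the wrist view. The gripper is clear and the bystanders look untouched.

```bash
python3 -c "
from bench import arm
print(arm.job_done())"
```

```text
the job is handed in; nothing more can be done
None
```

The lime-green cover was released with the tab, lifted off by its grip and set down upright within about 5 mm of the mat's centre. The job is handed in at about 17 s; no verdict was returned.

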